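# Set out the topping jars for the guests across the table

### The job

Move the four topping jars from the steel caddy into the four wells of the empty wooden display rack, one jar to a well, in reverse order: the jar now at the left end of the caddy goes to the right end of the rack and so on, so that the guests across the table see the row from left to right just as you see it now. Keep the jars upright and set each one down gently, without dropping it, so that it stands flat on the floor of its well.

Things in the scene. Friction and masses are not known exactly. Their poses are not given: they have to be found in the camera images.
- jar_tall_mid (a point): Loose glass jar with a plain brass-coloured lid, slim round jar of hazelnuts: 50 mm diameter, 92 mm high with its lid (lid 45 mm diameter), about 240 g. The point is the jar's centre, half-way up (46 mm above its underside); z is up along the jar. It starts in a dish of the steel caddy, turned at most 0.1 rad from the caddy's axes.
- jar_squat_mid (a point): Loose glass jar with a plain brass-coloured lid, wide low round jar of dark chocolate pearls: 58 mm diameter, 72 mm high with its lid (lid 56 mm diameter), about 220 g. The point is the jar's centre, half-way up (36 mm above its underside); z is up along the jar. It starts in a dish of the steel caddy, turned at most 0.1 rad from the caddy's axes.
- jar_hex_mid (a point): Loose glass jar with a plain brass-coloured lid, six-sided jar of cream-coloured pearls: 50 mm across flats (a pair faces +-x), 58 mm across corners (on +-y), 81 mm high with its lid (lid 45 mm diameter), about 230 g. The point is the jar's centre, half-way up (40.5 mm above its underside); z is up along the jar. It starts in a dish of the steel caddy, turned at most 0.1 rad from the caddy's axes.
- jar_square_mid (a point): Loose glass jar with a plain brass-coloured lid, square jar of dried raspberries: 50 x 50 mm (sides along x and y), 85 mm high with its lid (lid 43 mm diameter), about 250 g. The point is the jar's centre, half-way up (42.5 mm above its underside); z is up along the jar. It starts in a dish of the steel caddy, turned at most 0.1 rad from the caddy's axes.
- dish_tall: Fixed square aluminium crumb dish, 76 x 76 mm and 9 mm high with 2 mm floor and walls, in the steel caddy: the one in which the tall jar stands at the start, so that its place in the caddy's row is that jar's first place. The four dishes look alike. Origin: centre of its underside, 3 mm above the table; the jar stands 2 mm above the origin.
- dish_squat: Fixed square aluminium crumb dish, 76 x 76 mm and 9 mm high with 2 mm floor and walls, in the steel caddy: the one in which the squat jar stands at the start, so that its place in the caddy's row is that jar's first place. The four dishes look alike. Origin: centre of its underside, 3 mm above the table; the jar stands 2 mm above the origin.
- dish_hex: Fixed square aluminium crumb dish, 76 x 76 mm and 9 mm high with 2 mm floor and walls, in the steel caddy: the one in which the six-sided jar stands at the start, so that its place in the caddy's row is that jar's first place. The four dishes look alike. Origin: centre of its underside, 3 mm above the table; the jar stands 2 mm above the origin.
- dish_square: Fixed square aluminium crumb dish, 76 x 76 mm and 9 mm high with 2 mm floor and walls, in the steel caddy: the one in which the square jar stands at the start, so that its place in the caddy's row is that jar's first place. The four dishes look alike. Origin: centre of its underside, 3 mm above the table; the jar stands 2 mm above the origin.
- caddy: Fixed steel caddy that holds the dishes in a row along its y (left end +y as the robot sees it): dish centres at y = +120, +40, -40, -120 mm, x = 0. 332 mm long (374 over its end handles), 92 mm wide; side rails 14 mm, end plates 30 mm high. Origin: centre of underside, on the table. Turned at most 0.12 rad. Nearer or farther than the wooden rack; things under 14 mm high lie between them.
- display: Fixed light wooden rack, empty at the start, four wells in a row along its y (left end +y as the robot sees it): well centres at y = +120, +40, -40, -120 mm, x = 0. 334 x 92 mm. Origin: centre of underside, on the table. A well is 74 (y) by 78 mm (x) inside, floor 8 mm above the table, lips and dividers 18 mm, end cheeks 34 mm high (from the table). Turned at most 0.12 rad.

How it is judged (in metres and radians):
At the end, for the whole second after the job is handed in: Each jar stands released and at rest in the well that mirrors its first place in the caddy (leftmost now rightmost, and so on): within 15 mm along and 16 mm across the rack of the well's centre, on its floor within 5 mm, upright within 0.1 rad (((y of dish_tall in the frame of caddy between 0.1 and 0.14 m and y of jar_tall_mid in the frame of display between -0.135 and -0.105 m) or (y of dish_tall in the frame of caddy between 0.02 and 0.06 m and y of jar_tall_mid in the frame of display between -0.055 and -0.025 m) or (y of dish_tall in the frame of caddy between -0.06 and -0.02 m and y of jar_tall_mid in the frame of display between 0.025 and 0.055 m) or (y of dish_tall in the frame of caddy between -0.14 and -0.1 m and y of jar_tall_mid in the frame of display between 0.105 and 0.135 m)) and x of jar_tall_mid in the frame of display between -0.016 and 0.016 m and z of jar_tall_mid in the frame of display between 0.049 and 0.059 m and angle between each of jar_tall_mid, jar_squat_mid, jar_hex_mid, jar_square_mid's own z axis and vertical below 0.1 rad and linear speed of each of jar_tall, jar_squat, jar_hex, jar_square below 0.02 m/s and angular speed of each of jar_tall, jar_squat, jar_hex, jar_square below 0.2 rad/s and ((y of dish_squat in the frame of caddy between 0.1 and 0.14 m and y of jar_squat_mid in the frame of display between -0.135 and -0.105 m) or (y of dish_squat in the frame of caddy between 0.02 and 0.06 m and y of jar_squat_mid in the frame of display between -0.055 and -0.025 m) or (y of dish_squat in the frame of caddy between -0.06 and -0.02 m and y of jar_squat_mid in the frame of display between 0.025 and 0.055 m) or (y of dish_squat in the frame of caddy between -0.14 and -0.1 m and y of jar_squat_mid in the frame of display between 0.105 and 0.135 m)) and x of jar_squat_mid in the frame of display between -0.016 and 0.016 m and z of jar_squat_mid in the frame of display between 0.039 and 0.049 m and ((y of dish_hex in the frame of caddy between 0.1 and 0.14 m and y of jar_hex_mid in the frame of display between -0.135 and -0.105 m) or (y of dish_hex in the frame of caddy between 0.02 and 0.06 m and y of jar_hex_mid in the frame of display between -0.055 and -0.025 m) or (y of dish_hex in the frame of caddy between -0.06 and -0.02 m and y of jar_hex_mid in the frame of display between 0.025 and 0.055 m) or (y of dish_hex in the frame of caddy between -0.14 and -0.1 m and y of jar_hex_mid in the frame of display between 0.105 and 0.135 m)) and x of jar_hex_mid in the frame of display between -0.016 and 0.016 m and z of jar_hex_mid in the frame of display between 0.0435 and 0.0535 m and ((y of dish_square in the frame of caddy between 0.1 and 0.14 m and y of jar_square_mid in the frame of display between -0.135 and -0.105 m) or (y of dish_square in the frame of caddy between 0.02 and 0.06 m and y of jar_square_mid in the frame of display between -0.055 and -0.025 m) or (y of dish_square in the frame of caddy between -0.06 and -0.02 m and y of jar_square_mid in the frame of display between 0.025 and 0.055 m) or (y of dish_square in the frame of caddy between -0.14 and -0.1 m and y of jar_square_mid in the frame of display between 0.105 and 0.135 m)) and x of jar_square_mid in the frame of display between -0.016 and 0.016 m and z of jar_square_mid in the frame of display between 0.0455 and 0.0555 m); the robot touches nothing.
It fails at once if a jar is tipped over (more than 0.7 rad) (angle between any of jar_tall_mid, jar_squat_mid, jar_hex_mid, jar_square_mid's own z axis and vertical above 0.7 rad).
It fails at once if a jar is dropped or slammed into the wooden rack (faster than 0.6 m/s within 35 mm of its resting height over the rack) ((z of jar_tall_mid in the frame of display below 0.089 m and horizontal distance between jar_tall_mid and display below 0.19 m and linear speed of jar_tall above 0.6 m/s) or (z of jar_squat_mid in the frame of display below 0.079 m and horizontal distance between jar_squat_mid and display below 0.19 m and linear speed of jar_squat above 0.6 m/s) or (z of jar_hex_mid in the frame of display below 0.0835 m and horizontal distance between jar_hex_mid and display below 0.19 m and linear speed of jar_hex above 0.6 m/s) or (z of jar_square_mid in the frame of display below 0.0855 m and horizontal distance between jar_square_mid and display below 0.19 m and linear speed of jar_square above 0.6 m/s)).
It also fails if it takes over 99 s, if anything falls off the work surface, if the arm or the gripper's body presses on something with over 40 N, if the wrist force passes 120 N, or if a joint passes its speed limit or range.

### The arm

A 6-joint arm with a two-finger parallel gripper is mounted at the origin on the work surface. World frame = base frame: x ahead of the robot, y to its left, z up, the work surface at z = 0. Lengths are in mm, angles in degrees, forces in N, time in s.
With the tool pointing down it reaches from about 275 to 725 mm from the base axis. Payload 15.9 kg.
Tool frame: the origin (TCP) lies at the very end of the fingers, on their centre line; the grasp point (between the pads) lies 19 mm behind it; y points along the fingers, z is the direction in which the jaws open and shut, and the axes are right-handed (so a half turn about y gives the same grasp; the last joint's range is limited). The gripper opens to 85 mm and grips with 20 to 120 N. Pads are 22 mm wide; open, the fingers measure 114 mm over their backs; the gripper's body (76 mm by 85 mm) begins 54 mm behind the grasp point. The pads swing forward as they close: fully open they stand 13 mm farther back than shut.
Start: joints at [-65.031, 12.198, -1.971, 75.831, 0, 90], TCP at [211.06, -453.254, 231.306] pointing down, gripper open.
Joint ranges: [-170.91, 170.91], [-42.67, 98.43], [-65.05, 77.54], [-120.47, 116.71], [-90, 82.35], [-180, 180]. Speed limits (degrees/s): [108.29, 108.29, 136.94, 147.25, 180, 180].

### API

Orientations are given as a 3x3 rotation matrix whose columns are the frame's x, y, z axes.
In Python, from rig import telemetry, snapshot, calibration, job, search_frame, trace, tip_of gives the robot as it stands.
- The arm moves only by the shell command python3 -m jog 'ROWS'. ROWS is a JSON object of lists of equal length, an entry for each row: "linear": the shift along the world's x, y, z in mm, a list of three; "angular": the turn, a rotation vector about the world's x, y, z in rad, a list of three; "grip": the opening, from 0 (shut) to 1 (fully open). In form: {"linear": [[x, y, z], ...], "angular": [[rx, ry, rz], ...], "grip": [grip, ...]}. A call has 1 to 20 rows; each row shifts and turns the pose as measured when the row begins; what a row does not reach is not made up. A row lasts 1/12 s, in which the tool goes at most 41.7 mm and 7.16 degrees, less where a joint would pass 70% of its speed; a pose out of reach is approached as far as the arm can. A call with a gripper value outside its range is refused whole. The fingers move at their own pace and stop on an object; the grip force is fixed at half the most. Time passes only in rows, so rows that do not move let the fingers close. It gives the time, the measured TCP pose, the force and the opening at its end, in the units of the state.
- telemetry.state(): the state, without advancing time (a new reading comes with each control period).
- snapshot(name): name is "scene" or "top" or "wrist"; returns the picture (480x640x3 uint8, red, green, blue); there is no depth.
- calibration(name): a dict with "fx", "fy", "cx", "cy" (pixels), "k1" (the pictures are not rectified: a ray, as slopes to the right and down, at radius r is drawn at 1 + k1 r^2 times it, then the intrinsics apply), "extrinsics" (4x4, takes a point from camera to world coordinates). Camera axes: x right, y up, looking along -z (the intrinsics and any distortion apply to the point x, -y, -z); pixel columns grow to the right and rows downward; lengths in mm; the calibration is good to about 2 mm. A picture is of the moment at which its call begins: read the wrist's pose just before it. calibration takes no time and is no camera call; for the wrist camera it gives the pose at the moment of the call.
- job.job_done(): hands the job in, once; it reports no verdict.
Trained networks look in the newest picture that a camera, given by its name, has taken for a name from the list of things; names that differ only in an ending like _2 or _b are one class to them, and where a whole thing is asked for, a point or a joint stands for the part that bears it (a point fixed in the world has none). Each returns a list of dicts, best first, with "score" (0 to 1); they miss things now and then, are a little off and sometimes report something else, mostly with a low value. They report only what shows in the picture. A call takes as long as a camera call.
- search_frame(label, camera): "box" ([centre column, centre row, width, height] in pixels, round what is visible of it).
- trace(label, camera): "region" (480x640 bool, what is visible of it) and "box" ([centre column, centre row, width, height] in pixels, round what is visible of it).
- tip_of(label, camera): "position" ([column, row] in pixels: a listed point, or the origin of a listed thing).
The state is a dict: "time_s": time; "qpos": joint angles; "qvel": joint speeds; "joint_efforts": joint torques, N m; "ee_pos": TCP position; "eef_rot": TCP orientation; "wrist_force": force on the tool from outside, world axes, zero at the start; "torque": the same for the moment, N m; "finger_gap": finger opening in mm.
Only numpy, scipy, OpenCV 4.12 (cv2) and the standard library are available. Lean on these libraries where they do the work, as an engineer would, in place of code of your own. Each camera call takes 0.05 s, during which the arm holds its last target.

## Working session

There is one attempt and no reset: what is moved stays moved. The work goes in short steps, Python scripts to look and compute and a shell command to move; the robot and the scene stay as the last step left them, time stands still between calls to the robot, and variables do not carry over. Pictures are saved under pics/ and viewed, and the job is handed in when it is done.

```bash
ls; mkdir -p pics
python3 - <<'E'
from rig import telemetry, snapshot, calibration
import cv2
s=telemetry.state(); print(s)
for n in ["scene","top","wrist"]:
    im=snapshot(n); cv2.imwrite(f"pics/{n}0.png",im[:,:,::-1]); c=calibration(n); print(n,c)
E
```

```text
pics
{'time_s': 0.0, 'qpos': array([-6.50335427e+01,  1.22240342e+01, -2.00821519e+00,  7.58302626e+01,
        5.52176319e-05,  8.99985087e+01]), 'qvel': array([ 0.03665994,  0.01823737, -0.07464578,  0.05633003, -0.01996985,
        0.03373721]), 'joint_efforts': array([-1.50050610e-04, -6.86164427e+01,  4.87120450e+01,  1.72644627e-02,
        2.95781831e-05,  1.11994638e-05]), 'ee_pos': array([ 210.90419303, -452.97694646,  230.82303347]), 'eef_rot': array([[-9.06544060e-01, -4.59640459e-04,  4.22110953e-01],
       [-4.22111204e-01,  9.89493883e-04, -9.06543520e-01],
       [-9.92126534e-07, -9.99999405e-01, -1.09103919e-03]]), 'wrist_force': array([-0.10151269,  0.02390613, -0.41587915]), 'torque': array([-0.01819817,  0.00585618,  0.01010917]), 'finger_gap': 85.62309226741915}
scene {'fx': 516.22839444612, 'fy': 516.22839444612, 'cx': 326.3515943852481, 'cy': 238.12350876288386, 'k1': 0.03510211429600236, 'extrinsics': array([[-4.33547456e-01, -5.64916753e-01,  7.02072408e-01,
         1.05688577e+03],
       [ 9.01067890e-01, -2.62569666e-01,  3.45157687e-01,
         2.38742
[... 466 characters left out ...]
23e-02,
        -3.84798314e+00],
       [-3.46633868e-02,  8.31905656e-02,  9.95930610e-01,
         7.16257111e+02],
       [ 0.00000000e+00,  0.00000000e+00,  0.00000000e+00,
         1.00000000e+00]])}
wrist {'fx': 419.04963532087976, 'fy': 419.04963532087976, 'cx': 315.35476659378804, 'cy': 244.86858894696388, 'k1': -0.10073963817089399, 'extrinsics': array([[ 4.22351179e-01,  8.60040195e-01,  2.86269706e-01,
         2.83440724e+02],
       [-9.06431602e-01,  4.01121370e-01,  1.32224798e-01,
        -4.18200391e+02],
       [-1.11025588e-03, -3.15329208e-01,  9.48981695e-01,
         3.73201323e+02],
       [ 0.00000000e+00,  0.00000000e+00,  0.00000000e+00,
         1.00000000e+00]])}
```

View pics/top0.png

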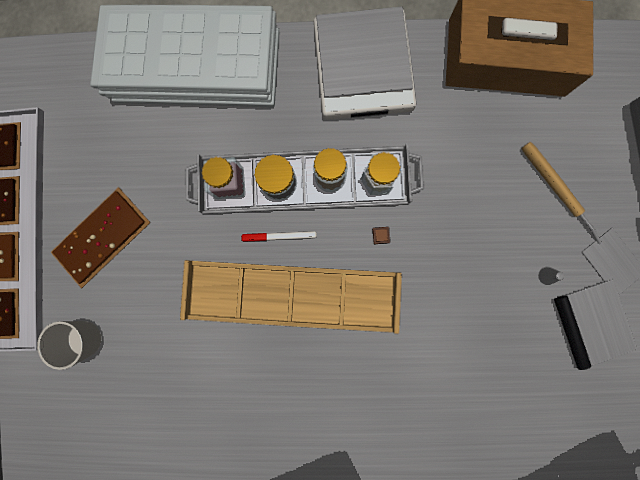

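View pics/scene0.png

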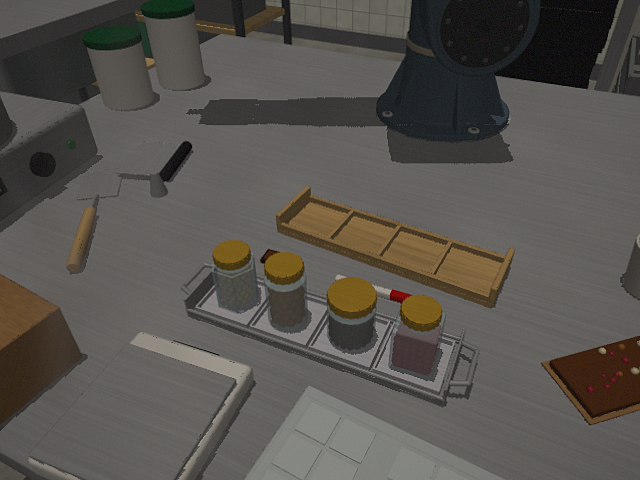

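```bash
cat > h.py <<'E'
import numpy as np,cv2
from rig import telemetry, snapshot, calibration, search_frame, trace, tip_of
def ray(c,uv):
    d=np.array([(uv[0]-c['cx'])/c['fx'],(uv[1]-c['cy'])/c['fy']])
    p=d.copy()
    for _ in range(20): p=d/(1+c['k1']*(p@p))
    E=np.array(c['extrinsics']); return E[:3,3],E[:3,:3]@np.array([p[0],-p[1],-1])
def at_z(c,uv,z):
    o,r=ray(c,uv); return o+r*(z-o[2])/r[2]
def proj(c,P):
    E=np.array(c['extrinsics']); q=E[:3,:3].T@(np.array(P)-E[:3,3]); p=np.array([q[0],-q[1]])/-q[2]
    p=p*(1+c['k1']*(p@p)); return np.array([p[0]*c['fx']+c['cx'],p[1]*c['fy']+c['cy']])
def tri(obs):
    A=np.zeros((3,3));b=np.zeros(3)
    for c,uv in obs:
        o,r=ray(c,uv); r=r/np.linalg.norm(r); M=np.eye(3)-np.outer(r,r); A+=M;b+=M@o
    return np.linalg.solve(A,b)
E
python3 - <<'E'
from h import *
L=["jar_tall_mid","jar_squat_mid","jar_hex_mid","jar_square_mid","caddy","display","dish_tall","dish_squat","dish_hex","dish_square"]
Z={"jar_tall_mid":51,"jar_squat_mid":41,"jar_hex_mid":45.5,"jar_square_mid":47.5,"caddy":0,"display":0}
for l in L:
  for n in ["top","scene"]:
    r=tip_of(l,n); c=calibration(n)
    for q in r[:2]:
        print(l,n,round(q['score'],2),np.round(q['position'],1),np.round(at_z(c,q['position'],Z.get(l,3)),1))
E
```

```text
jar_tall_mid top 0.57 [329.  169.1] [679.1  -1.4  51. ]
jar_tall_mid scene 0.65 [285.5 291.4] [676.7  -4.1  51. ]
jar_squat_mid top 0.55 [273.5 179.5] [666.8  83.8  41. ]
jar_squat_mid scene 0.75 [349.3 315.4] [671.3  77.8  41. ]
jar_hex_mid top 0.84 [381.2 176. ] [668.4 -80.1  45.5]
jar_hex_mid scene 0.76 [232.7 275.4] [675.1 -81.9  45.5]
jar_square_mid top 0.97 [223.6 176.4] [671.7 159.7  47.5]
jar_square_mid scene 0.59 [417.2 334.7] [671.3 159.7  47.5]
caddy top 0.83 [303.3 180.4] [673.1  40.6   0. ]
display top 0.82 [292.  297.6] [484.8  60.    0. ]
display scene 0.2 [351.3 337.5] [668.4  79.9   0. ]
dish_tall top 0.88 [327.8 177.2] [677.1   0.9   3. ]
dish_tall scene 0.78 [289.6 319.4] [676.8  -1.4   3. ]
dish_squat top 0.27 [328.7 169.7] [689.3  -0.7   3. ]
dish_squat scene 0.7 [348.4 338.5] [673.7  78.3   3. ]
dish_hex top 0.81 [377.6 177.9] [674.6 -79.1   3. ]
dish_hex scene 0.82 [233.3 302.6] [682.2 -82.4   3. ]
dish_square top 0.85 [233.9 185.2] [666.7 153.4   3. ]
```

Both views agree on the caddy row. From +y to -y it is square (223,176), squat (274,178), tall (330,168), hex (382,172). The rack is nearer the robot at about (292,297). Next I fit the rack and caddy poses and check the overlay.

Run:
```python
from h import *
from scipy.optimize import minimize
ims={n:cv2.imread(f"pics/{n}0.png") for n in ["top","scene"]}
cs={n:calibration(n) for n in ims}
def pts(P,pose):
    x,y,a=pose; R=np.array([[np.cos(a),-np.sin(a)],[np.sin(a),np.cos(a)]])
    P=np.array(P,float); o=P.copy(); o[:,:2]=P[:,:2]@R.T+[x,y]; return o
def hullmask(P,c):
    m=np.zeros((480,640),np.uint8); uv=np.array([proj(c,p) for p in P],np.float32)
    cv2.fillConvexPoly(m,cv2.convexHull(np.round(uv*16).astype(np.int32)),255,shift=4); return m>0
box=[[sx*46,sy*167,z] for sx in(1,-1) for sy in(1,-1) for z in(0,18)]+[[sx*46,sy*167,34] for sx in(1,-1) for sy in(1,-1)]
m={}
for n in ims:
    snapshot(n)
    r=trace("display",n); print(n,[(round(q['score'],2),np.round(q['box'])) for q in r[:3]])
    if r and r[0]['score']>.4: m[n]=r[0]['region']
# silhouette: convex pieces union
def sil(pose,c):
    b=[p for p in box if p[2]<20]; M=hullmask(pts(b,pose),c)
    for s in (1,-1):
        M|=hullmask(pts([[sx*46,s*y,z] for sx in(1,-1) for y in(157,167) for z in(0,34)],pose),c)
    return M
def cost(p,keys):
    return sum(1-(sil(p,cs[n])&m[n]).sum()/(sil(p,cs[n])|m[n]).sum() for n in keys)
for keys in [[k] for k in m]+[list(m)]:
    r=minimize(lambda v:cost([v[0],v[1],v[2]/200],keys),[485,60,0],method="Nelder-Mead",options=dict(initial_simplex=[[485,60,0],[495,60,0],[485,70,0],[485,60,15]]))
    print(keys,r.x[:2],r.x[2]/200,r.fun)
pose=[r.x[0],r.x[1],r.x[2]/200]
cad=[674,39.5,0.0]
for n in ims:
    im=ims[n]
    for q in (120,40,-40,-120):
        uv=np.array([proj(cs[n],p) for p in pts([[39,q+37,18],[39,q-37,18],[-39,q-37,18],[-39,q+37,18]],pose)])
        cv2.polylines(im,[uv.round().astype(int)],True,(0,0,255),1)
        uv=np.array([proj(cs[n],p) for p in pts([[38,q+38,12],[38,q-38,12],[-38,q-38,12],[-38,q+38,12]],cad)])
        cv2.polylines(im,[uv.round().astype(int)],True,(0,255,0),1)
a=cv2.resize(ims["top"][130:350,170:440],None,fx=2.4,fy=2.4);cv2.imwrite("pics/ov_top.png",a)
a=cv2.resize(ims["scene"][180:410,170:530],None,fx=2.2,fy=2.2);cv2.imwrite("pics/ov_scene.png",a)
```

```text
top [(0.64, array([291., 298., 217.,  71.]))]
scene [(0.8, array([397., 245., 238., 121.])), (0.44, array([289., 323.,  79.,  56.]))]
['top'] [488.26799791  60.75171939] -0.06671639990252132 0.023616734143049878
['scene'] [489.32226516  60.23164329] -0.06343483851593196 0.031463635614858765
['top', 'scene'] [488.82235826  60.56973044] -0.07006517451941197 0.06236470820192663
```

View pics/ov_top.png

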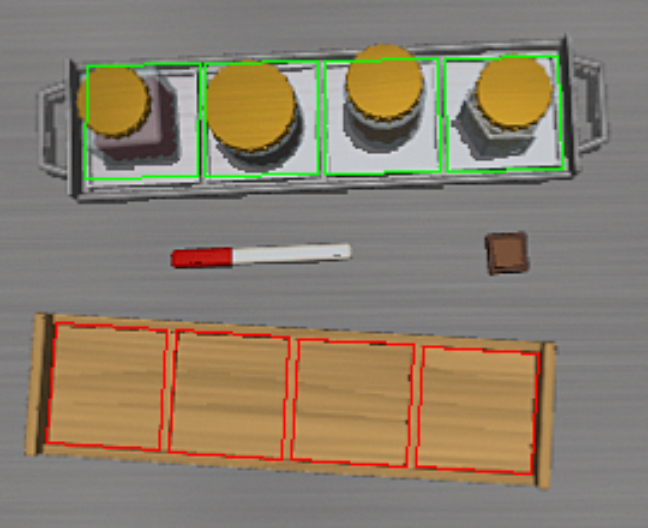

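View pics/ov_scene.png

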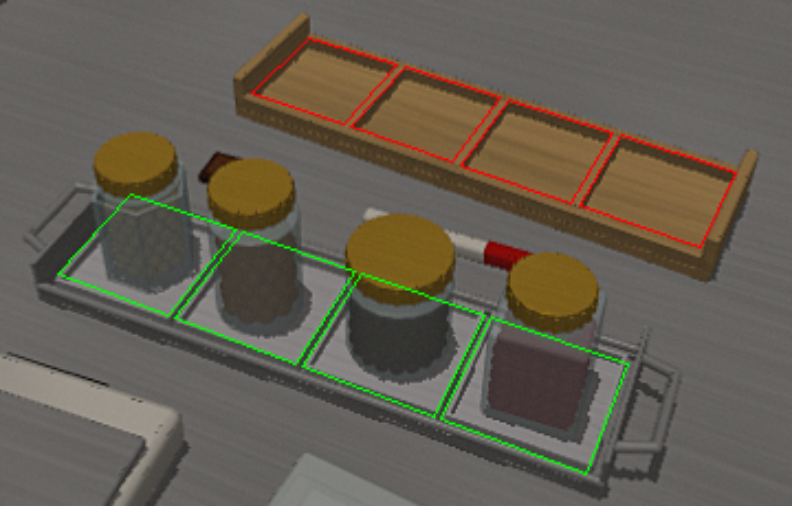

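The red well outlines fit the rack in both views, so I use rack = (488.8, 60.6), yaw -0.067. The caddy yaw is about +0.03. Next I get the jar centres from the lid centres in the top picture.

Run:
```python
from h import *
im=cv2.imread("pics/top0.png");c=calibration("top");c2=calibration("scene")
hsv=cv2.cvtColor(im,cv2.COLOR_BGR2HSV); m=cv2.inRange(hsv,(15,170,100),(32,255,255)); m[:140]=0;m[200:]=0;m[:,:195]=0;m[:,410:]=0
n,l,st,ce=cv2.connectedComponentsWithStats(m)
H=[("square",90),("squat",77),("tall",97),("hex",86)]
i=[k for k in range(1,n) if st[k,4]>200]; i.sort(key=lambda k:ce[k][0])
for k,(nm,z) in zip(i,H):
    cnt=cv2.findContours((l==k).astype(np.uint8),cv2.RETR_EXTERNAL,cv2.CHAIN_APPROX_NONE)[0][0]
    (u,v),r=cv2.minEnclosingCircle(cnt); print(nm,st[k],(u,v),r,at_z(c,ce[k],z-3).round(1))
for q in (120,40,-40,-120):
    a=-.067; print(q,488.8-q*np.sin(a),60.6+q*np.cos(a))
```

```text
square [202 158  30  29 650] (216.38392639160156, 171.6875) 14.797979354858398 [670.4 160.6  87. ]
squat [ 255  155   38   38 1089] (273.5613098144531, 173.24795532226562) 19.041297912597656 [669.1  79.8  74. ]
tall [314 148  32  32 749] (329.6568603515625, 163.85293579101562) 15.9393949508667 [677.   -2.7  94. ]
hex [368 153  32  31 724] (383.5131530761719, 167.90789794921875) 15.51353645324707 [672.4 -79.7  83. ]
120 496.83398608998084 180.33076074052983
40 491.47799536332695 100.5102535801766
-40 486.12200463667307 20.6897464198234
-120 480.7660139100192 -59.130760740529816
```

```bash
python3 -m jog '{"linear":[[28,22,0],[28,22,0],[28,22,0],[28,22,0],[28,22,0],[28,22,0],[28,22,0],[28,22,0],[28,22,0],[28,22,0],[28,22,0],[28,22,0],[28,22,0],[28,22,0],[28,22,0],[28,22,0]],"angular":[[0,0,0.073],[0,0,0.073],[0,0,0.073],[0,0,0.073],[0,0,0.073],[0,0,0.073],[0,0,0.073],[0,0,0.073],[0,0,0.073],[0,0,0.073],[0,0,0.073],[0,0,0.073],[0,0,0.073],[0,0,0.073],[0,0,0.073],[0,0,0.073]],"grip":[1,1,1,1,1,1,1,1,1,1,1,1,1,1,1,1]}'
```

```text
time_s: 2.68
ee_pos: [672.1, -84.4, 231.9]
eef_rot: [[0.077, 0.004, 0.997], [-0.997, -0.002, 0.077], [0.002, -1.0, 0.004]]
wrist_force: [1.0, -1.2, 0.5]
finger_gap: 85.3
```

```bash
python3 -m jog '{"linear":[[1,4,-40],[0,0,-35],[0,0,0]],"angular":[[0,0,-0.047],[0,0,0],[0,0,0]],"grip":[1,1,1]}'
python3 - <<'E'
from h import *
c=calibration("wrist");im=snapshot("wrist");s=telemetry.state();print(s['ee_pos'],s['eef_rot'][:,2])
for l,z in [("jar_hex_mid",45.5),("dish_hex",3),("jar_tall_mid",51)]:
    for q in tip_of(l,"wrist")[:1]: print(l,q['score'],q['position'],at_z(c,q['position'],z))
cv2.imwrite("pics/w1.png",im[:,:,::-1])
E
```

```text
time_s: 2.93
ee_pos: [687.6, -74.4, 161.4]
eef_rot: [[0.041, 0.025, 0.999], [-0.999, -0.003, 0.041], [0.004, -1.0, 0.025]]
wrist_force: [-0.7, 0.1, -1.4]
finger_gap: 85.3
[687.44191956 -74.6954932  164.13244906] [0.99885985 0.0403537  0.0255064 ]
```

View pics/w1.png

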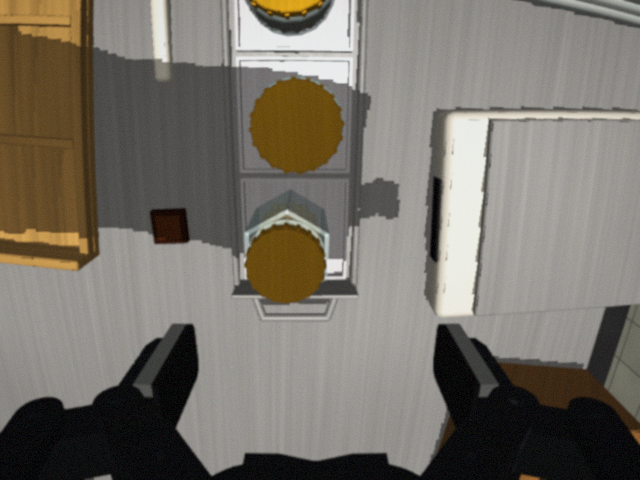

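```bash
python3 -m jog '{"linear":[[0,0,0],[0,0,0],[0,0,0]],"angular":[[0,0,0],[0,0,0],[0,0,0]],"grip":[1,1,1]}'
python3 - <<'E'
from h import *
c=calibration("wrist");im=snapshot("wrist")
hsv=cv2.cvtColor(im[:,:,::-1].copy(),cv2.COLOR_BGR2HSV); m=cv2.inRange(hsv,(15,150,60),(32,255,255)); m[330:]=0;m[:,:225]=0;m[:,370:]=0
n,l,st,ce=cv2.connectedComponentsWithStats(m)
for k in range(1,n):
    if st[k,4]>500: print(st[k],[at_z(c,ce[k],z).round(1) for z in (84,94)])
s=telemetry.state();print(s['ee_pos'],s['eef_rot'][:,1:],s['qpos'])
E
```

```text
time_s: 3.38
ee_pos: [688.7, -77.8, 174.1]
eef_rot: [[0.037, 0.036, 0.999], [-0.999, -0.005, 0.037], [0.006, -0.999, 0.036]]
wrist_force: [-0.3, -0.1, 0.1]
finger_gap: 85.5
[249   0  68  16 676] [array([669.4,  53.3,  84. ]), array([669.9,  51.2,  94. ])]
[ 248   72   89   91 6013] [array([675.7,  -2. ,  84. ]), array([675.8,  -1.7,  94. ])]
[ 245  212   76   77 4390] [array([671.7, -77.6,  84. ]), array([672., -74.,  94.])]
[688.78856422 -77.83267038 174.21748669] [[ 0.03658424  0.99865621]
 [-0.00489722  0.03690976]
 [-0.99931857  0.03637911]] [-6.42691680e+00  3.48914334e+01  2.34570809e+01  7.64508093e+01
 -4.41958397e-02  8.14621223e+01]
```

```bash
python3 -m jog '{"linear":[[-8,-1,0],[-6,0,0],[-2,0,0],[0,0,0],[0,0,0]],"angular":[[0.005,0.02,0],[0,0.015,0],[0,0,0],[0,0,0],[0,0,0]],"grip":[1,1,1,1,1]}'
```

```text
time_s: 3.85
ee_pos: [670.8, -79.6, 175.6]
eef_rot: [[0.036, -0.002, 0.999], [-0.999, 0.001, 0.036], [-0.001, -1.0, -0.002]]
wrist_force: [0.8, -0.9, 0.7]
finger_gap: 85.5
```

Good: aligned. I descend in even steps with a ramp and adjust x by +2.

```bash
python3 -m jog '{"linear":[[1,0,-8],[1,0,-14],[0,0,-18],[0,0,-18],[0,0,-16],[0,0,-10],[0,0,-5],[0,0,0],[0,0,0]],"angular":[[0,0,0],[0,0,0],[0,0,0],[0,0,0],[0,0,0],[0,0,0],[0,0,0],[0,0,0],[0,0,0]],"grip":[1,1,1,1,1,1,1,1,1]}'
```

```text
time_s: 4.6
ee_pos: [672.4, -78.9, 78.6]
eef_rot: [[0.037, -0.002, 0.999], [-0.999, 0.001, 0.037], [-0.001, -1.0, -0.002]]
wrist_force: [-0.0, 0.1, -0.1]
finger_gap: 85.3
```

```bash
python3 -m jog '{"linear":[[0,0,-8],[0,0,-12],[0,0,-12],[0,0,-8],[0,0,-4],[0,0,0],[0,0,0]],"angular":[[0,0,0],[0,0,0],[0,0,0],[0,0,0],[0,0,0],[0,0,0],[0,0,0]],"grip":[1,1,1,1,1,1,1]}'
python3 - <<'E'
from h import *
im=snapshot("scene");cv2.imwrite("pics/s2.png",cv2.resize(im[120:420,150:550,::-1],None,fx=2,fy=2))
E
```

```text
time_s: 5.18
ee_pos: [674.9, -79.1, 34.9]
eef_rot: [[0.037, 0.004, 0.999], [-0.999, -0.0, 0.037], [0.0, -1.0, 0.004]]
wrist_force: [-0.3, -0.5, 0.2]
finger_gap: 85.1
```

View pics/s2.png

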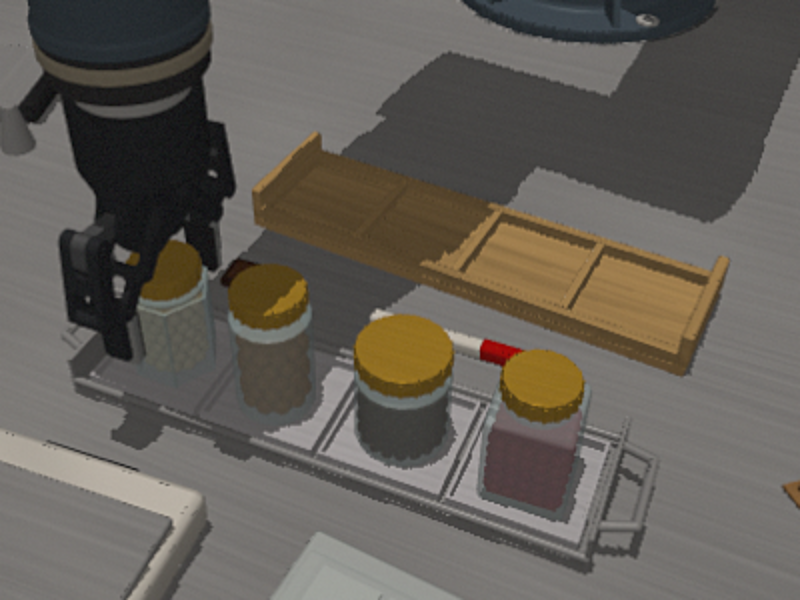

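The jaws straddle the hex jar clear of the rail, so I close.

```bash
python3 -m jog '{"linear":[[-1,0,-2],[0,0,0],[0,0,0],[0,0,0],[0,0,0],[0,0,0],[0,0,0],[0,0,0],[0,0,0],[0,0,0]],"angular":[[0,0,0],[0,0,0],[0,0,0],[0,0,0],[0,0,0],[0,0,0],[0,0,0],[0,0,0],[0,0,0],[0,0,0]],"grip":[0,0,0,0,0,0,0,0,0,0]}'
```

```text
time_s: 6.07
ee_pos: [674.5, -79.2, 34.7]
eef_rot: [[0.037, 0.006, 0.999], [-0.999, -0.0, 0.037], [0.001, -1.0, 0.006]]
wrist_force: [0.0, -0.6, -1.2]
finger_gap: 49.1
```

```bash
python3 -m jog '{"linear":[[0,0,5],[0,0,12],[0,0,18],[0,0,20],[0,0,20],[0,0,16],[0,0,8],[0,0,3],[0,0,0],[0,0,0]],"angular":[[0,0,0],[0,0,0],[0,0,0],[0,0,0],[0,0,0],[0,0,0],[0,0,0],[0,0,0],[0,0,0],[0,0,0]],"grip":[0,0,0,0,0,0,0,0,0,0]}'
```

```text
time_s: 6.9
ee_pos: [672.5, -79.0, 140.9]
eef_rot: [[0.037, 0.003, 0.999], [-0.999, 0.0, 0.037], [-0.0, -1.0, 0.003]]
wrist_force: [-0.2, -0.5, -3.0]
finger_gap: 49.1
```

```bash
python3 -m jog '{"linear":[[-7,10,0],[-14,21,0],[-18,26,0],[-21,31,0],[-21,31,0],[-21,31,0],[-21,31,0],[-18,26,0],[-14,21,0],[-10,16,0],[-7,10,0],[-3,5,0],[0,0,0],[0,0,0]],"angular":[[0,0,0],[0,0,-0.01],[0,0,-0.01],[0,0,-0.01],[0,0,-0.01],[0,0,-0.01],[0,0,-0.01],[0,0,-0.01],[0,0,-0.01],[0,0,-0.01],[0,0,-0.01],[0,0,-0.004],[0,0,0],[0,0,0]],"grip":[0,0,0,0,0,0,0,0,0,0,0,0,0,0]}'
```

```text
time_s: 8.07
ee_pos: [479.5, 186.7, 124.8]
eef_rot: [[-0.074, -0.017, 0.997], [-0.997, -0.003, -0.074], [0.004, -1.0, -0.016]]
wrist_force: [0.3, -0.0, -2.8]
finger_gap: 49.4
```

```bash
python3 -m jog '{"linear":[[5,-2,0],[6,-2,0],[4,-1,0],[1,-1,0],[0,0,0],[0,0,0]],"angular":[[0.003,-0.009,0.004],[0,-0.007,0],[0,0,0],[0,0,0],[0,0,0],[0,0,0]],"grip":[0,0,0,0,0,0]}'
```

```text
time_s: 8.57
ee_pos: [499.5, 176.6, 123.8]
eef_rot: [[-0.073, 0.001, 0.997], [-0.997, -0.001, -0.073], [0.001, -1.0, 0.001]]
wrist_force: [0.3, 0.7, -3.0]
finger_gap: 49.2
```

```bash
python3 -m jog '{"linear":[[-2,2,-5],[0,1,-10],[0,0,-14],[0,0,-14],[0,0,-10],[0,0,-7],[0,0,-3],[0,0,0],[0,0,0]],"angular":[[0,0,0],[0,0,0],[0,0,0],[0,0,0],[0,0,0],[0,0,0],[0,0,0],[0,0,0],[0,0,0]],"grip":[0,0,0,0,0,0,0,0,0]}'
python3 - <<'E'
from h import *
im=snapshot("top");cv2.imwrite("pics/t3.png",cv2.resize(im[130:370,150:450,::-1],None,fx=2.4,fy=2.4))
im=snapshot("scene");cv2.imwrite("pics/s3.png",cv2.resize(im[120:420,150:550,::-1],None,fx=2,fy=2))
E
```

```text
time_s: 9.32
ee_pos: [495.4, 180.3, 54.0]
eef_rot: [[-0.073, -0.001, 0.997], [-0.997, -0.001, -0.073], [0.001, -1.0, -0.001]]
wrist_force: [0.5, -0.3, -2.8]
finger_gap: 49.1
```

View pics/s3.png

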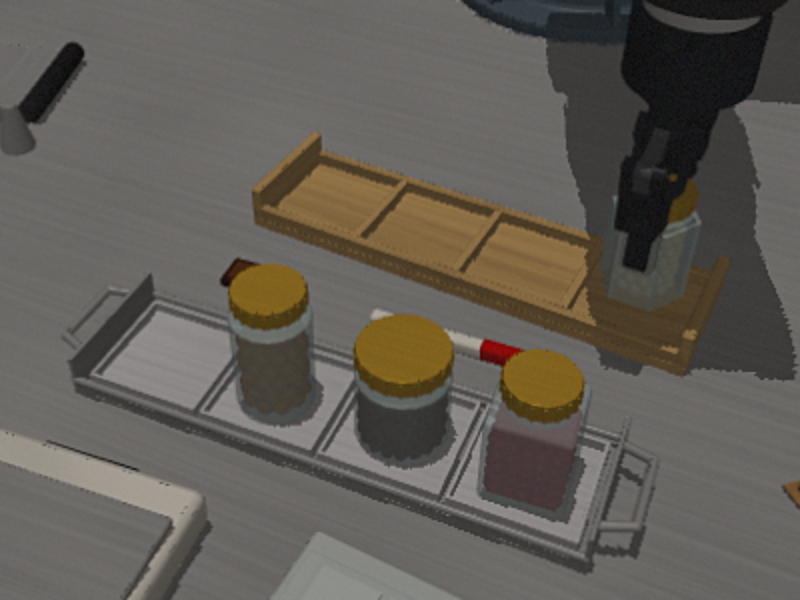

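The hex jar hangs inside the end well, upright and gripped. Now I lower it slowly by the last 16 mm.

```bash
python3 -m jog '{"linear":[[1,0,-3],[0,0,-4],[0,0,-3],[0,0,-2],[0,0,-1],[0,0,0],[0,0,0]],"angular":[[0,0,0],[0,0,0],[0,0,0],[0,0,0],[0,0,0],[0,0,0],[0,0,0]],"grip":[0,0,0,0,0,0,0]}'
```

```text
time_s: 10.0
ee_pos: [498.1, 180.7, 41.5]
eef_rot: [[-0.073, 0.003, 0.997], [-0.997, 0.0, -0.073], [-0.0, -1.0, 0.003]]
wrist_force: [0.3, 0.1, -2.4]
finger_gap: 49.3
```

```bash
python3 -m jog '{"linear":[[0,0,-2],[0,0,-2],[0,0,-1],[0,0,0],[0,0,0]],"angular":[[0,0,0],[0,0,0],[0,0,0],[0,0,0],[0,0,0]],"grip":[0,0,0,0,0]}'
```

```text
time_s: 10.42
ee_pos: [498.5, 181.0, 38.0]
eef_rot: [[-0.073, 0.005, 0.997], [-0.997, 0.001, -0.073], [-0.001, -1.0, 0.004]]
wrist_force: [0.1, -1.0, -3.4]
finger_gap: 49.3
```

```bash
python3 -m jog '{"linear":[[0,0,-1],[0,0,-1],[0,0,0],[0,0,0]],"angular":[[0,0,0],[0,0,0],[0,0,0],[0,0,0]],"grip":[0,0,0,0]}'
```

```text
time_s: 10.75
ee_pos: [498.8, 181.2, 37.9]
eef_rot: [[-0.073, 0.006, 0.997], [-0.997, 0.002, -0.073], [-0.002, -1.0, 0.006]]
wrist_force: [-0.3, 0.4, -4.1]
finger_gap: 48.8
```

```bash
python3 -m jog '{"linear":[[-1,0,-3],[0,0,-1],[0,0,0]],"angular":[[0,0,0],[0,0,0],[0,0,0]],"grip":[0,0,0]}'
```

```text
time_s: 11.0
ee_pos: [499.4, 181.6, 37.7]
eef_rot: [[-0.073, 0.011, 0.997], [-0.997, 0.003, -0.073], [-0.004, -1.0, 0.011]]
wrist_force: [-0.6, 0.5, -3.6]
finger_gap: 49.0
```

Further lowering now only tilts the tool, so the jar is on the floor. I release it.

```bash
python3 -m jog '{"linear":[[0,0,0],[0,0,0],[0,0,0],[0,0,0],[0,0,0],[0,0,0],[0,0,0],[0,0,0]],"angular":[[0,0,0],[0,0,0],[0,0,0],[0,0,0],[0,0,0],[0,0,0],[0,0,0],[0,0,0]],"grip":[0.6,0.7,0.8,0.9,1,1,1,1]}'
python3 - <<'E'
from h import *
im=snapshot("scene");cv2.imwrite("pics/s4.png",cv2.resize(im[120:420,150:550,::-1],None,fx=2,fy=2))
E
```

```text
time_s: 11.67
ee_pos: [499.8, 181.7, 36.7]
eef_rot: [[-0.073, 0.011, 0.997], [-0.997, 0.003, -0.073], [-0.004, -1.0, 0.011]]
wrist_force: [-0.4, 0.3, -0.1]
finger_gap: 85.5
```

View pics/s4.png

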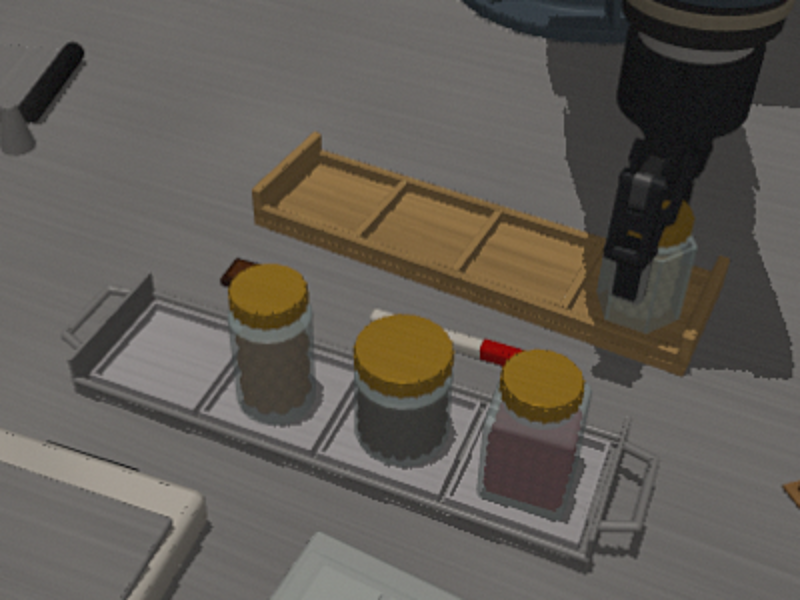

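Released, and the jar stands in the end well. I raise the gripper and correct the tilt.

```bash
python3 -m jog '{"linear":[[0,0,5],[0,0,12],[0,0,18],[0,0,22],[0,0,22],[0,0,16],[0,0,10],[0,0,4],[0,0,0]],"angular":[[0,0,0],[0,0.01,0],[0,0,0],[0,0,0],[0,0,0],[0,0,0],[0,0,0],[0,0,0],[0,0,0]],"grip":[1,1,1,1,1,1,1,1,1]}'
```

```text
time_s: 12.47
ee_pos: [498.2, 181.2, 152.9]
eef_rot: [[-0.073, -0.0, 0.997], [-0.997, 0.003, -0.073], [-0.003, -1.0, -0.001]]
wrist_force: [0.4, 0.4, -0.3]
finger_gap: 85.4
```

```bash
python3 -m jog '{"linear":[[6,-7,0],[13,-14,0],[17,-18,0],[20,-22,0],[20,-22,0],[20,-22,0],[20,-22,0],[16,-18,0],[13,-14,0],[10,-11,0],[7,-7,0],[3,-3,0],[0,0,0],[0,0,0]],"angular":[[0,0,0],[0,0,0.01],[0,0,0.01],[0,0,0.01],[0,0,0.01],[0,0,0.01],[0,0,0.01],[0,0,0.01],[0,0,0.01],[0,0,0.01],[0,0,0.01],[0,0,0.005],[0,0,0],[0,0,0]],"grip":[1,1,1,1,1,1,1,1,1,1,1,1,1,1]}'
```

```text
time_s: 13.63
ee_pos: [667.1, -17.2, 138.1]
eef_rot: [[0.037, -0.017, 0.999], [-0.999, 0.001, 0.037], [-0.001, -1.0, -0.017]]
wrist_force: [0.9, -0.0, 0.6]
finger_gap: 85.5
```

```bash
python3 -m jog '{"linear":[[3,4,0],[4,6,0],[2,3,0],[0,1,0],[0,0,0],[0,0,0]],"angular":[[0,-0.009,0],[0,-0.008,0],[0,0,0],[0,0,0],[0,0,0],[0,0,0]],"grip":[1,1,1,1,1,1]}'
python3 - <<'E'
from h import *
c=calibration("wrist");im=snapshot("wrist")
hsv=cv2.cvtColor(im[:,:,::-1].copy(),cv2.COLOR_BGR2HSV); m=cv2.inRange(hsv,(15,150,60),(32,255,255)); m[330:]=0;m[:,:225]=0;m[:,400:]=0
n,l,st,ce=cv2.connectedComponentsWithStats(m)
for k in range(1,n):
    if st[k,4]>500: print(st[k],[at_z(c,ce[k],z).round(1) for z in (75,95)])
cv2.imwrite("pics/w5.png",im[:,:,::-1])
E
```

```text
time_s: 14.13
ee_pos: [675.6, 1.4, 138.3]
eef_rot: [[0.04, 0.001, 0.999], [-0.999, 0.001, 0.04], [-0.001, -1.0, 0.001]]
wrist_force: [-0.4, 0.3, 0.0]
finger_gap: 85.2
[  248    51   120   123 10888] [array([668. ,  80.9,  75. ]), array([668.3,  81.1,  95. ])]
[ 272  241   93   89 6330] [array([676.3,  -8.6,  75. ]), array([6.758e+02, 3.000e-01, 9.500e+01])]
```

View pics/w5.png

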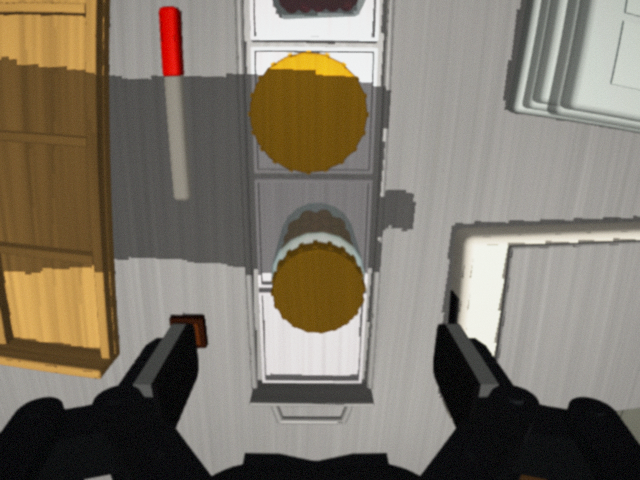

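```bash
python3 -m jog '{"linear":[[0,-2,-6],[0,0,-12],[0,0,-16],[0,0,-16],[0,0,-14],[0,0,-10],[0,0,-8],[0,0,-5],[0,0,-3],[0,0,0],[0,0,0]],"angular":[[0,0,0],[0,0,0],[0,0,0],[0,0,0],[0,0,0],[0,0,0],[0,0,0],[0,0,0],[0,0,0],[0,0,0],[0,0,0]],"grip":[1,1,1,1,1,1,1,1,1,1,1]}'
```

```text
time_s: 15.1
ee_pos: [675.6, -2.7, 43.3]
eef_rot: [[0.039, 0.003, 0.999], [-0.999, 0.001, 0.039], [-0.001, -1.0, 0.003]]
wrist_force: [0.0, -0.3, 0.2]
finger_gap: 85.3
```

```bash
python3 -m jog '{"linear":[[0,1,-3],[0,0,-3],[0,0,-1],[0,0,0],[0,0,0],[0,0,0],[0,0,0],[0,0,0],[0,0,0],[0,0,0],[0,0,0],[0,0,0]],"angular":[[0,0,0],[0,0,0],[0,0,0],[0,0,0],[0,0,0],[0,0,0],[0,0,0],[0,0,0],[0,0,0],[0,0,0],[0,0,0],[0,0,0]],"grip":[1,1,1,0,0,0,0,0,0,0,0,0]}'
```

```text
time_s: 16.1
ee_pos: [677.0, -1.5, 38.1]
eef_rot: [[0.039, 0.007, 0.999], [-0.999, 0.001, 0.039], [-0.0, -1.0, 0.007]]
wrist_force: [0.4, 0.8, -0.2]
finger_gap: 48.5
```

```bash
python3 -m jog '{"linear":[[0,0,5],[0,0,12],[0,0,18],[0,0,20],[0,0,20],[0,0,16],[0,0,8],[0,0,3],[0,0,0],[0,0,0]],"angular":[[0,0,0],[0,0.006,0],[0,0,0],[0,0,0],[0,0,0],[0,0,0],[0,0,0],[0,0,0],[0,0,0],[0,0,0]],"grip":[0,0,0,0,0,0,0,0,0,0]}'
```

```text
time_s: 16.93
ee_pos: [674.6, -1.5, 144.0]
eef_rot: [[0.039, -0.004, 0.999], [-0.999, 0.001, 0.039], [-0.001, -1.0, -0.004]]
wrist_force: [0.4, 0.1, -2.6]
finger_gap: 49.1
```

```bash
python3 -m jog '{"linear":[[-6,4,1],[-13,8,1],[-17,10,1],[-20,12,1],[-20,12,1],[-20,12,1],[-20,12,1],[-17,10,1],[-14,9,1],[-11,6,1],[-7,5,1],[-3,2,0],[0,0,0],[0,0,0]],"angular":[[0,0,0],[0,0,-0.01],[0,0,-0.01],[0,0,-0.01],[0,0,-0.01],[0,0,-0.01],[0,0,-0.01],[0,0,-0.01],[0,0,-0.01],[0,0,-0.01],[0,0,-0.01],[0,0,-0.004],[0,0,0],[0,0,0]],"grip":[0,0,0,0,0,0,0,0,0,0,0,0,0,0]}'
```

```text
time_s: 18.1
ee_pos: [486.4, 105.0, 142.2]
eef_rot: [[-0.07, -0.022, 0.997], [-0.998, 0.001, -0.07], [0.001, -1.0, -0.022]]
wrist_force: [-0.1, 0.2, -1.7]
finger_gap: 48.7
```

```bash
python3 -m jog '{"linear":[[2,-2,0],[2,-2,0],[0,0,0],[0,0,0],[0,0,0]],"angular":[[0,-0.011,0],[0,-0.011,0],[0,0,0],[0,0,0],[0,0,0]],"grip":[0,0,0,0,0]}'
```

```text
time_s: 18.52
ee_pos: [492.6, 99.3, 141.4]
eef_rot: [[-0.072, 0.002, 0.997], [-0.997, -0.0, -0.072], [-0.0, -1.0, 0.002]]
wrist_force: [0.5, 0.3, -2.1]
finger_gap: 49.1
```

```bash
python3 -m jog '{"linear":[[-1,1,-6],[0,0,-11],[0,0,-15],[0,0,-15],[0,0,-12],[0,0,-10],[0,0,-8],[0,0,-4],[0,0,-2],[0,0,0],[0,0,0]],"angular":[[0,0,0],[0,0,0],[0,0,0],[0,0,0],[0,0,0],[0,0,0],[0,0,0],[0,0,0],[0,0,0],[0,0,0],[0,0,0]],"grip":[0,0,0,0,0,0,0,0,0,0,0]}'
```

```text
time_s: 19.43
ee_pos: [491.4, 100.4, 52.3]
eef_rot: [[-0.073, 0.003, 0.997], [-0.997, 0.0, -0.073], [-0.001, -1.0, 0.003]]
wrist_force: [-0.2, 0.3, -2.1]
finger_gap: 48.9
```

```bash
python3 -m jog '{"linear":[[0,0,-3],[0,0,-3],[0,0,-3],[0,0,-2],[0,0,-2],[0,0,0],[0,0,0]],"angular":[[0,0,0],[0,0,0],[0,0,0],[0,0,0],[0,0,0],[0,0,0],[0,0,0]],"grip":[0,0,0,0,0,0,0]}'
```

```text
time_s: 20.02
ee_pos: [493.3, 100.9, 41.3]
eef_rot: [[-0.073, 0.007, 0.997], [-0.997, 0.001, -0.073], [-0.002, -1.0, 0.007]]
wrist_force: [-0.3, -0.4, -1.9]
finger_gap: 48.2
```

```bash
python3 -m jog '{"linear":[[0,0,-2],[0,0,-2],[0,0,0]],"angular":[[0,0,0],[0,0,0],[0,0,0]],"grip":[0,0,0]}'
```

```text
time_s: 20.27
ee_pos: [493.6, 101.0, 41.7]
eef_rot: [[-0.073, 0.01, 0.997], [-0.997, 0.002, -0.073], [-0.003, -1.0, 0.01]]
wrist_force: [0.4, 0.1, -1.9]
finger_gap: 48.9
```

The floor is reached: z stays put and the tilt starts growing. I release and raise the gripper.

```bash
python3 -m jog '{"linear":[[0,0,0],[0,0,0],[0,0,0],[0,0,0],[0,0,0],[0,0,0],[0,0,0],[0,0,5],[0,0,12],[0,0,18],[0,0,22],[0,0,22],[0,0,16],[0,0,10],[0,0,4],[0,0,0]],"angular":[[0,0,0],[0,0,0],[0,0,0],[0,0,0],[0,0,0],[0,0,0],[0,0,0],[0,0,0],[0,0.01,0],[0,0,0],[0,0,0],[0,0,0],[0,0,0],[0,0,0],[0,0,0],[0,0,0]],"grip":[0.6,0.7,0.8,0.9,1,1,1,1,1,1,1,1,1,1,1,1]}'
```

```text
time_s: 21.6
ee_pos: [492.3, 100.7, 157.0]
eef_rot: [[-0.073, -0.001, 0.997], [-0.997, 0.002, -0.073], [-0.002, -1.0, -0.002]]
wrist_force: [0.1, -0.1, -0.4]
finger_gap: 85.5
```

```bash
python3 -m jog '{"linear":[[7,-1,1],[13,-1,1],[17,-2,1],[20,-2,1],[20,-2,1],[20,-2,1],[20,-2,1],[17,-2,1],[14,-2,1],[11,-1,1],[7,-1,0],[4,0,0],[0,0,0],[0,0,0]],"angular":[[0,0,0],[0,0,0.01],[0,0,0.01],[0,0,0.01],[0,0,0.01],[0,0,0.01],[0,0,0.01],[0,0,0.01],[0,0,0.01],[0,0,0.01],[0,0,0.01],[0,0,0.005],[0,0,0],[0,0,0]],"grip":[1,1,1,1,1,1,1,1,1,1,1,1,1,1]}'
```

```text
time_s: 22.77
ee_pos: [669.9, 79.2, 152.3]
eef_rot: [[0.037, -0.018, 0.999], [-0.999, -0.001, 0.037], [0.001, -1.0, -0.018]]
wrist_force: [-0.5, -0.7, 0.1]
finger_gap: 85.2
```

```bash
python3 -m jog '{"linear":[[0,0,0],[0,0,0],[0,0,-6],[0,0,-12],[0,0,-16],[0,0,-16],[0,0,-14],[0,0,-12],[0,0,-10],[0,0,-7],[0,0,-4],[0,0,-2],[0,0,0],[0,0,0]],"angular":[[0,-0.009,0],[0,-0.009,0],[0,0,0],[0,0,0],[0,0,0],[0,0,0],[0,0,0],[0,0,0],[0,0,0],[0,0,0],[0,0,0],[0,0,0],[0,0,0],[0,0,0]],"grip":[1,1,1,1,1,1,1,1,1,1,1,1,1,1]}'
```

```text
time_s: 23.93
ee_pos: [666.4, 80.1, 49.7]
eef_rot: [[0.038, 0.007, 0.999], [-0.999, -0.001, 0.038], [0.001, -1.0, 0.007]]
wrist_force: [0.3, -0.3, 0.9]
finger_gap: 85.4
```

```bash
python3 -m jog '{"linear":[[1,0,-5],[1,0,-6],[0,0,-5],[0,0,-2],[0,0,0],[0,0,0]],"angular":[[0,0.004,0],[0,0.003,0],[0,0,0],[0,0,0],[0,0,0],[0,0,0]],"grip":[1,1,1,1,1,1]}'
python3 - <<'E'
from h import *
im=snapshot("scene");cv2.imwrite("pics/s6.png",cv2.resize(im[120:420,150:550,::-1],None,fx=2,fy=2))
E
```

```text
time_s: 24.43
ee_pos: [669.8, 80.2, 31.1]
eef_rot: [[0.038, 0.002, 0.999], [-0.999, -0.0, 0.038], [0.0, -1.0, 0.002]]
wrist_force: [0.1, -0.8, -0.1]
finger_gap: 85.4
```

View pics/s6.png

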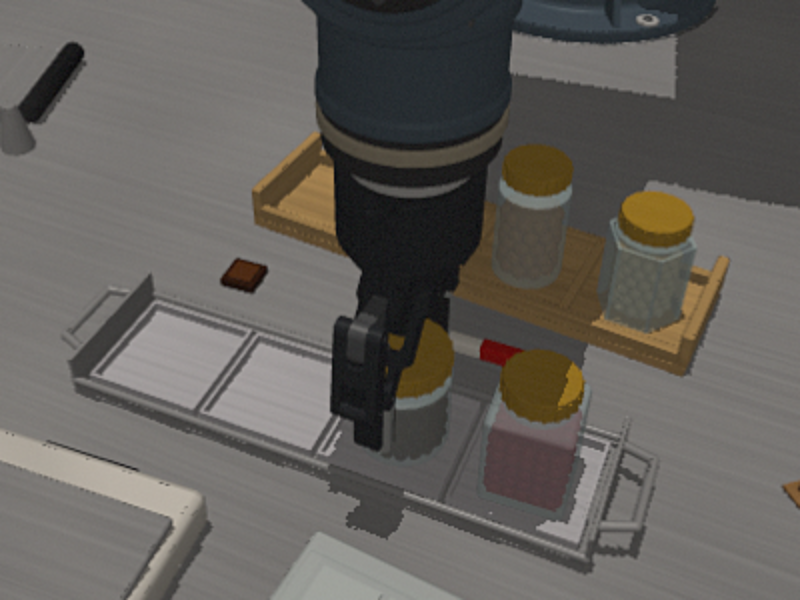

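Tall and hex stand in the rack, and the jaws straddle the squat jar. I close and lift.

```bash
python3 -m jog '{"linear":[[0,0,0],[0,0,0],[0,0,0],[0,0,0],[0,0,0],[0,0,0],[0,0,0],[0,0,0],[0,0,0]],"angular":[[0,0,0],[0,0,0],[0,0,0],[0,0,0],[0,0,0],[0,0,0],[0,0,0],[0,0,0],[0,0,0]],"grip":[0,0,0,0,0,0,0,0,0]}'; python3 -m jog '{"linear":[[0,0,5],[0,0,12],[0,0,18],[0,0,20],[0,0,20],[0,0,16],[0,0,8],[0,0,3],[0,0,0],[0,0,0]],"angular":[[0,0,0],[0,0,0],[0,0,0],[0,0,0],[0,0,0],[0,0,0],[0,0,0],[0,0,0],[0,0,0],[0,0,0]],"grip":[0,0,0,0,0,0,0,0,0,0]}'
```

```text
time_s: 25.23
ee_pos: [669.8, 80.2, 32.0]
eef_rot: [[0.038, 0.002, 0.999], [-0.999, -0.0, 0.038], [0.0, -1.0, 0.002]]
wrist_force: [0.3, -0.1, -0.7]
finger_gap: 56.5
time_s: 26.07
ee_pos: [667.5, 79.9, 138.0]
eef_rot: [[0.038, -0.002, 0.999], [-0.999, -0.001, 0.038], [0.001, -1.0, -0.002]]
wrist_force: [-0.7, 0.4, -3.4]
finger_gap: 56.3
```

```bash
python3 -m jog '{"linear":[[-6,-2,1],[-13,-4,1],[-17,-6,1],[-20,-7,1],[-20,-7,1],[-20,-7,1],[-20,-7,1],[-16,-6,1],[-13,-4,1],[-9,-3,1],[-6,-2,1],[-3,-1,0],[0,0,0],[0,0,0]],"angular":[[0,0,0],[0,0,-0.01],[0,0,-0.01],[0,0,-0.01],[0,0,-0.01],[0,0,-0.01],[0,0,-0.01],[0,0,-0.01],[0,0,-0.01],[0,0,-0.01],[0,0,-0.01],[0,0,-0.004],[0,0,0],[0,0,0]],"grip":[0,0,0,0,0,0,0,0,0,0,0,0,0,0]}'
```

```text
time_s: 27.23
ee_pos: [484.5, 20.1, 136.1]
eef_rot: [[-0.072, -0.02, 0.997], [-0.997, -0.001, -0.072], [0.003, -1.0, -0.02]]
wrist_force: [0.5, 0.3, -3.0]
finger_gap: 56.1
```

```bash
python3 -m jog '{"linear":[[1,0,0],[0,0,0],[0,0,-6],[0,0,-11],[0,0,-15],[0,0,-15],[0,0,-12],[0,0,-10],[0,0,-8],[0,0,-4],[0,0,-2],[0,0,0],[0,0,0]],"angular":[[0,-0.01,0],[0,-0.01,0],[0,0,0],[0,0,0],[0,0,0],[0,0,0],[0,0,0],[0,0,0],[0,0,0],[0,0,0],[0,0,0],[0,0,0],[0,0,0]],"grip":[0,0,0,0,0,0,0,0,0,0,0,0,0]}'
```

```text
time_s: 28.32
ee_pos: [488.2, 21.4, 46.1]
eef_rot: [[-0.069, 0.004, 0.998], [-0.998, -0.001, -0.069], [0.001, -1.0, 0.004]]
wrist_force: [-0.2, 0.3, -2.5]
finger_gap: 56.4
```

```bash
python3 -m jog '{"linear":[[-1,0,-3],[-1,0,-3],[0,0,-3],[0,0,-2],[0,0,-2],[0,0,0],[0,0,0]],"angular":[[0,0,0],[0,0,0],[0,0,0],[0,0,0],[0,0,0],[0,0,0],[0,0,0]],"grip":[0,0,0,0,0,0,0]}'; python3 -m jog '{"linear":[[0,0,-2],[0,0,-2],[0,0,0]],"angular":[[0,0,0],[0,0,0],[0,0,0]],"grip":[0,0,0]}'
```

```text
time_s: 28.9
ee_pos: [487.8, 21.5, 35.3]
eef_rot: [[-0.069, 0.009, 0.998], [-0.998, -0.001, -0.069], [0.0, -1.0, 0.009]]
wrist_force: [0.9, 1.3, -2.4]
finger_gap: 56.1
time_s: 29.15
ee_pos: [488.1, 21.5, 35.5]
eef_rot: [[-0.069, 0.012, 0.998], [-0.998, -0.0, -0.069], [-0.0, -1.0, 0.012]]
wrist_force: [0.3, 0.2, -2.7]
finger_gap: 55.8
```

On the floor. I release and raise.

```bash
python3 -m jog '{"linear":[[0,0,0],[0,0,0],[0,0,0],[0,0,0],[0,0,0],[0,0,0],[0,0,0],[0,0,5],[0,0,12],[0,0,18],[0,0,22],[0,0,22],[0,0,16],[0,0,10],[0,0,4],[0,0,0]],"angular":[[0,0,0],[0,0,0],[0,0,0],[0,0,0],[0,0,0],[0,0,0],[0,0,0],[0,0,0],[0,0.01,0],[0,0,0],[0,0,0],[0,0,0],[0,0,0],[0,0,0],[0,0,0],[0,0,0]],"grip":[0.7,0.75,0.8,0.9,1,1,1,1,1,1,1,1,1,1,1,1]}'
```

```text
time_s: 30.48
ee_pos: [487.0, 21.5, 151.0]
eef_rot: [[-0.069, 0.0, 0.998], [-0.998, -0.001, -0.069], [0.0, -1.0, 0.001]]
wrist_force: [-0.8, 0.5, -0.9]
finger_gap: 85.2
```

```bash
python3 -m jog '{"linear":[[7,5,1],[13,10,1],[17,13,1],[20,16,1],[20,16,1],[20,16,1],[20,16,1],[17,13,1],[14,10,1],[11,8,1],[8,5,0],[5,3,0],[0,0,0],[0,0,0]],"angular":[[0,0,0],[0,0,0.01],[0,0,0.01],[0,0,0.01],[0,0,0.01],[0,0,0.01],[0,0,0.01],[0,0,0.01],[0,0,0.01],[0,0,0.01],[0,0,0.01],[0,0,0],[0,0,0],[0,0,0]],"grip":[1,1,1,1,1,1,1,1,1,1,1,1,1,1]}'
```

```text
time_s: 31.65
ee_pos: [665.5, 164.8, 144.8]
eef_rot: [[0.036, -0.016, 0.999], [-0.999, -0.004, 0.036], [0.003, -1.0, -0.016]]
wrist_force: [-0.4, 0.1, 0.4]
finger_gap: 85.4
```

```bash
python3 -m jog '{"linear":[[0,0,0],[0,0,0],[0,0,0],[0,0,0]],"angular":[[0,-0.009,0],[0,-0.009,0],[0,0,0],[0,0,0]],"grip":[1,1,1,1]}'
python3 - <<'E'
from h import *
c=calibration("wrist");im=snapshot("wrist")
hsv=cv2.cvtColor(im[:,:,::-1].copy(),cv2.COLOR_BGR2HSV); m=cv2.inRange(hsv,(15,150,60),(32,255,255)); m[330:]=0;m[:,:225]=0;m[:,400:]=0
n,l,st,ce=cv2.connectedComponentsWithStats(m)
for k in range(1,n):
    if st[k,4]>500: print(st[k],[at_z(c,ce[k],z).round(1) for z in (87,89)])
cv2.imwrite("pics/w7.png",im[:,:,::-1])
E
```

```text
time_s: 31.98
ee_pos: [664.2, 164.2, 143.3]
eef_rot: [[0.035, 0.002, 0.999], [-0.999, -0.004, 0.035], [0.005, -1.0, 0.002]]
wrist_force: [-0.1, 0.5, 0.2]
finger_gap: 85.6
[ 286  236   84   83 5230] [array([669.3, 162.4,  87. ]), array([669.2, 163.3,  89. ])]
```

View pics/w7.png

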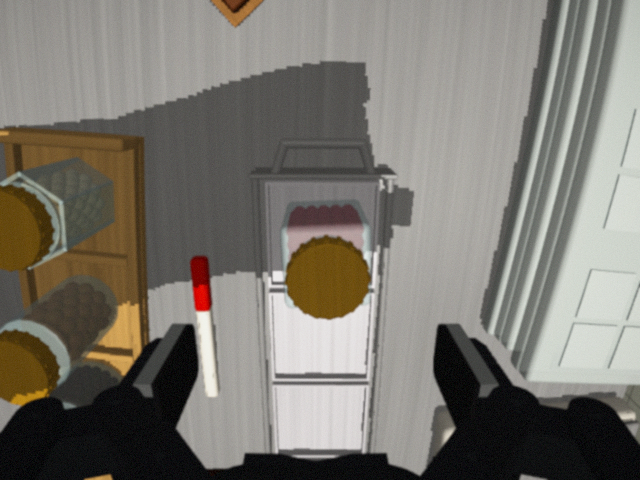

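The square jar is at (328,278), about (670,161). I shift +5/-2 and descend.

```bash
python3 -m jog '{"linear":[[3,-1,0],[2,-1,-6],[0,0,-12],[0,0,-16],[0,0,-15],[0,0,-13],[0,0,-12],[0,0,-9],[0,0,-7],[0,0,-4],[0,0,-2],[0,0,0],[0,0,0]],"angular":[[0.004,0,0],[0,0,0],[0,0,0],[0,0,0],[0,0,0],[0,0,0],[0,0,0],[0,0,0],[0,0,0],[0,0,0],[0,0,0],[0,0,0],[0,0,0]],"grip":[1,1,1,1,1,1,1,1,1,1,1,1,1]}'
```

```text
time_s: 33.12
ee_pos: [671.9, 160.1, 42.7]
eef_rot: [[0.033, 0.006, 0.999], [-0.999, 0.001, 0.033], [-0.001, -1.0, 0.006]]
wrist_force: [-0.2, 0.6, 0.3]
finger_gap: 85.7
```

```bash
python3 -m jog '{"linear":[[-1,1,-4],[-1,0,-4],[0,0,-2],[0,0,0],[0,0,0],[0,0,0],[0,0,0],[0,0,0],[0,0,0],[0,0,0],[0,0,0],[0,0,0]],"angular":[[0,0.004,0],[0,0,0],[0,0,0],[0,0,0],[0,0,0],[0,0,0],[0,0,0],[0,0,0],[0,0,0],[0,0,0],[0,0,0],[0,0,0]],"grip":[1,1,1,1,0,0,0,0,0,0,0,0]}'
```

```text
time_s: 34.12
ee_pos: [670.9, 161.7, 34.1]
eef_rot: [[0.033, 0.005, 0.999], [-0.999, 0.002, 0.033], [-0.002, -1.0, 0.005]]
wrist_force: [0.7, 0.5, 0.4]
finger_gap: 49.5
```

```bash
python3 -m jog '{"linear":[[0,0,5],[0,0,12],[0,0,18],[0,0,20],[0,0,20],[0,0,18],[0,0,10],[0,0,4],[0,0,0],[0,0,0]],"angular":[[0,0,0],[0,0,0],[0,0,0],[0,0,0],[0,0,0],[0,0,0],[0,0,0],[0,0,0],[0,0,0],[0,0,0]],"grip":[0,0,0,0,0,0,0,0,0,0]}'
```

```text
time_s: 34.95
ee_pos: [668.4, 160.9, 146.0]
eef_rot: [[0.033, 0.001, 0.999], [-0.999, 0.001, 0.033], [-0.001, -1.0, 0.001]]
wrist_force: [0.1, 1.1, -2.6]
finger_gap: 49.7
```

```bash
python3 -m jog '{"linear":[[-6,-8,1],[-13,-16,1],[-17,-21,1],[-20,-25,1],[-20,-25,1],[-20,-25,1],[-20,-25,1],[-17,-21,1],[-14,-17,1],[-11,-13,1],[-7,-8,1],[-3,-4,0],[0,0,0],[0,0,0]],"angular":[[0,0,0],[0,0,-0.01],[0,0,-0.01],[0,0,-0.01],[0,0,-0.01],[0,0,-0.01],[0,0,-0.01],[0,0,-0.01],[0,0,-0.01],[0,0,-0.01],[0,0,-0.01],[0,0,0],[0,0,0],[0,0,0]],"grip":[0,0,0,0,0,0,0,0,0,0,0,0,0,0]}'
```

```text
time_s: 36.12
ee_pos: [484.4, -53.7, 143.2]
eef_rot: [[-0.07, -0.016, 0.997], [-0.998, 0.001, -0.07], [0.0, -1.0, -0.016]]
wrist_force: [0.8, -0.0, -2.8]
finger_gap: 49.7
```

```bash
python3 -m jog '{"linear":[[-2,-3,0],[-2,-2,0],[0,0,-6],[0,0,-11],[0,0,-15],[0,0,-15],[0,0,-12],[0,0,-11],[0,0,-9],[0,0,-6],[0,0,-3],[0,0,0],[0,0,0]],"angular":[[0,-0.008,0],[0,-0.008,0],[0,0,0],[0,0,0],[0,0,0],[0,0,0],[0,0,0],[0,0,0],[0,0,0],[0,0,0],[0,0,0],[0,0,0],[0,0,0]],"grip":[0,0,0,0,0,0,0,0,0,0,0,0,0]}'
```

```text
time_s: 37.2
ee_pos: [482.5, -54.8, 47.6]
eef_rot: [[-0.062, 0.003, 0.998], [-0.998, 0.002, -0.062], [-0.002, -1.0, 0.003]]
wrist_force: [0.4, 0.4, -1.1]
finger_gap: 49.6
```

```bash
python3 -m jog '{"linear":[[-1,-2,0],[-1,-2,-2],[0,-1,-3],[0,0,-3],[0,0,-2],[0,0,-2],[0,0,0],[0,0,0]],"angular":[[0,0,0],[0,0,0],[0,0,0],[0,0,0],[0,0,0],[0,0,0],[0,0,0],[0,0,0]],"grip":[0,0,0,0,0,0,0,0]}'; python3 -m jog '{"linear":[[0,0,-2],[0,0,-1],[0,0,0]],"angular":[[0,0,0],[0,0,0],[0,0,0]],"grip":[0,0,0]}'
```

```text
time_s: 37.87
ee_pos: [482.0, -60.6, 37.1]
eef_rot: [[-0.062, 0.008, 0.998], [-0.998, 0.002, -0.062], [-0.002, -1.0, 0.008]]
wrist_force: [-0.0, 0.3, -1.0]
finger_gap: 49.5
time_s: 38.12
ee_pos: [482.6, -60.8, 37.1]
eef_rot: [[-0.062, 0.011, 0.998], [-0.998, 0.001, -0.062], [-0.002, -1.0, 0.01]]
wrist_force: [-0.6, -0.2, -2.1]
finger_gap: 49.6
```

Floor reached. I release, raise and look.

```bash
python3 -m jog '{"linear":[[0,0,0],[0,0,0],[0,0,0],[0,0,0],[0,0,0],[0,0,0],[0,0,0],[0,0,5],[0,0,12],[0,0,18],[0,0,22],[0,0,22],[0,0,22],[0,0,22],[0,0,10],[0,0,4],[0,0,0]],"angular":[[0,0,0],[0,0,0],[0,0,0],[0,0,0],[0,0,0],[0,0,0],[0,0,0],[0,0,0],[0,0.01,0],[0,0,0],[0,0,0],[0,0,0],[0,0,0],[0,0,0],[0,0,0],[0,0,0],[0,0,0]],"grip":[0.6,0.7,0.8,0.9,1,1,1,1,1,1,1,1,1,1,1,1,1]}'; python3 -m jog '{"linear":[[-5,-10,0],[-5,-25,0],[-5,-30,0],[-5,-30,0],[-5,-30,0],[-5,-30,0],[-5,-30,0],[-5,-15,0],[0,-5,0],[0,0,0],[0,0,0]],"angular":[[0,0,0],[0,0,0],[0,0,0],[0,0,0],[0,0,0],[0,0,0],[0,0,0],[0,0,0],[0,0,0],[0,0,0],[0,0,0]],"grip":[1,1,1,1,1,1,1,1,1,1,1]}'
python3 - <<'E'
from h import *
im=snapshot("top");c=calibration("top")
hsv=cv2.cvtColor(im[:,:,::-1].copy(),cv2.COLOR_BGR2HSV); m=cv2.inRange(hsv,(15,170,60),(32,255,255)); m[:215]=0
m=cv2.morphologyEx(m,cv2.MORPH_OPEN,np.ones((5,5),np.uint8))
n,l,st,ce=cv2.connectedComponentsWithStats(m)
for k in range(1,n):
    if st[k,4]>200: print('comp',st[k],ce[k])
a=-.067;R=np.array([[np.cos(a),-np.sin(a)],[np.sin(a),np.cos(a)]])
Z={"jar_tall_mid":54,"jar_squat_mid":44,"jar_hex_mid":48.5,"jar_square_mid":50.5}
cs=calibration("scene");si=snapshot("scene")
for l,z in Z.items():
  o=[]
  for n,cc in (("top",c),("scene",cs)):
    r=tip_of(l,n)
    if r: P=at_z(cc,r[0]['position'],z); o.append((cc,r[0]['position'])); print(l,n,round(r[0]['score'],2),(R.T@(P[:2]-[488.8,60.6])).round(1))
  if len(o)==2: print('  tri z',tri(o).round(1))
cv2.imwrite("pics/t8.png",cv2.resize(im[130:350,160:440,::-1],None,fx=2.5,fy=2.5))
cv2.imwrite("pics/s8.png",cv2.resize(si[120:420,150:550,::-1],None,fx=2,fy=2))
E
```

```text
time_s: 39.53
ee_pos: [480.8, -60.5, 182.3]
eef_rot: [[-0.062, -0.001, 0.998], [-0.998, 0.001, -0.062], [-0.001, -1.0, -0.001]]
wrist_force: [0.6, 0.7, -0.0]
finger_gap: 85.6
time_s: 40.45
ee_pos: [429.3, -276.1, 172.7]
eef_rot: [[-0.06, -0.013, 0.998], [-0.998, 0.007, -0.06], [-0.006, -1.0, -0.013]]
wrist_force: [0.6, -0.0, 0.1]
finger_gap: 85.4
comp [186 277  31  30 780] [200.83717949 291.4525641 ]
comp [ 296  279   39   39 1209] [314.7535153  298.19685691]
comp [241 280  32  32 824] [256.71601942 295.30825243]
comp [360 288  30  30 727] [374.3823934  302.26134801]
jar_tall_mid top 0.93 [ 3.6 41.9]
jar_tall_mid scene 0.6 [ 1.5 41.4]
  tri z [495.2 102.1  55.6]
jar_squat_mid top 0.75 [  2.2 -41. ]
jar_squat_mid scene 0.84 [ -1.6 -38.1]
  tri z [487.5  21.5  45.5]
jar_hex_mid top 0.72 [ -2.8 117.7]
jar_hex_mid scene 0.93 [  1.9 117.6]
  tri z [494.  178.2  45.4]
jar_square_mid top 0.97 [   4.6 -124.2]
jar_square_mid scene 0.59 [  -9.1 -126.2]
  tri z [484.6 -60.6  59.8]
```

View pics/t8.png

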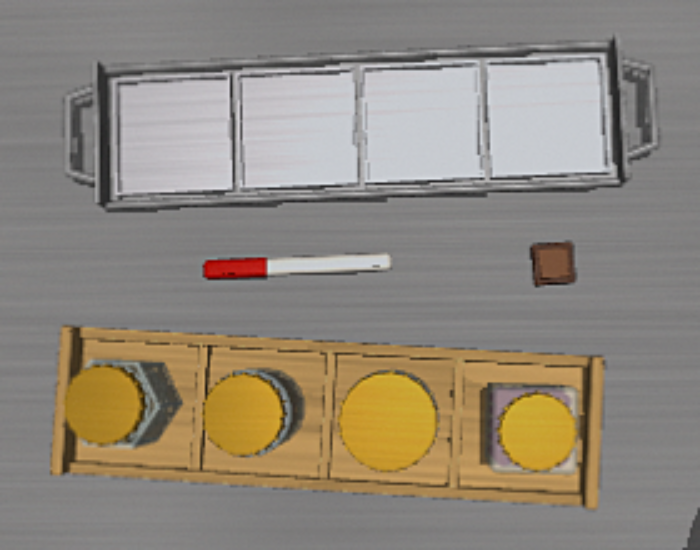

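View pics/s8.png

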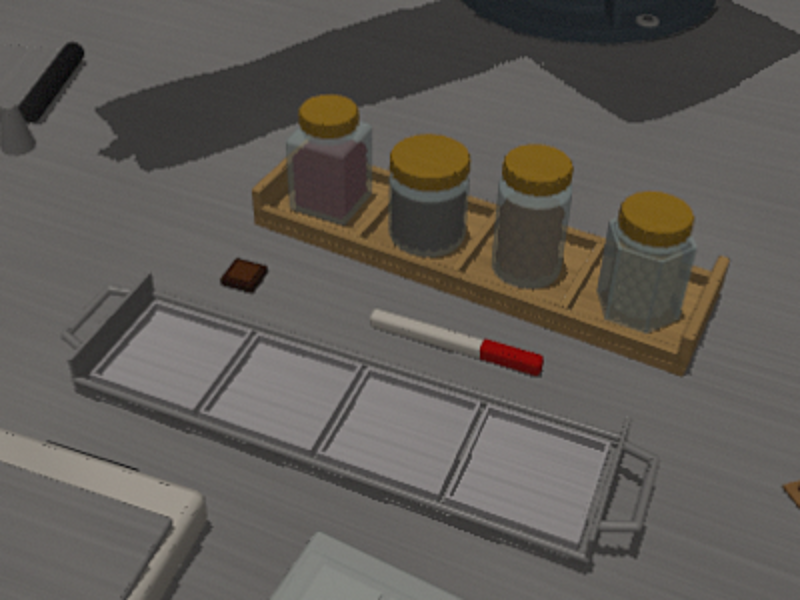

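All four look upright in the right wells. The networks disagree on the square jar (x +4.6 from the top, -9.1 from the scene), so I check against the lid centres.

Run:
```python
from h import *
c=calibration("top");cs=calibration("scene")
a=-.067;R=np.array([[np.cos(a),-np.sin(a)],[np.sin(a),np.cos(a)]])
for n,uv,z,uvs in [("hex",(200.84,291.45),87,(656/2+150,212/2+120)),("squat",(314.75,298.2),78,(430/2+150,154/2+120)),("tall",(256.7,295.3),98,(537/2+150,162/2+120)),("square",(374.4,302.3),91,(329/2+150,110/2+120))]:
    print(n,(R.T@(at_z(c,uv,z)[:2]-[488.8,60.6])).round(1),'scene',(R.T@(at_z(cs,uvs,z)[:2]-[488.8,60.6])).round(1),'z',tri([(c,uv),(cs,uvs)])[2].round(1))
print(telemetry.state()['qvel'].round(2))
```

```text
hex [  1.9 121.1] scene [  2.4 120.7] z 86.8
squat [  1.8 -39.7] scene [ -0.3 -40.8] z 79.6
tall [ 2.1 39.6] scene [ 1.3 38.4] z 98.9
square [   1.7 -122.6] scene [   1.1 -122.8] z 91.4
[-0.15  0.08 -0.01  0.16  0.02  0.07]
```

The lids agree in both views: every jar is within 3 mm of its well centre and its lid is at the expected height. I hand in.

```bash
python3 -c "
from rig import job
print(job.job_done())"
```

```text
the job is handed in; nothing more can be done
None
```

I moved all four jars into the rack in reverse order and handed the job in at about 41 s of the 99 s allowed. From left to right as the robot sees it, the rack now holds hex, tall, squat, square. The caddy held square, squat, tall, hex.

- **Final position check:** lid centres measured in both the top and scene cameras put every jar within about 3 mm of its well centre. Lid heights matched jars standing on the well floors to within 2 mm. All four looked upright, and the arm was clear and still.
- **One disagreement:** for the square jar, the point-finding network gave x of about +5 mm from the top camera and -9 mm from the scene camera, and a height about 9 mm too high. Its lid measured +1 to +2 mm in x and the right height in both views, so I put that down to network error.
- **Setting down:** none of the jars was dropped. Each was lowered slowly until the tool stopped sinking, then released.

The hand-in gave no verdict, so I don't know the judged result.

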